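# Date-stamp the pantry tags and lay them out to dry

### The arm

A 6-joint arm with a two-finger parallel gripper is mounted at the origin on the work surface. World frame = base frame: x ahead of the robot, y to its left, z up, the work surface at z = 0. Lengths are in m, angles in degrees, forces in N, time in s.
With the tool pointing down it reaches from about 0.35 to 0.875 m from the base axis. Payload 15.5 kg.
Tool frame: the origin (TCP) lies between the finger pads; the fingertips stand 8 mm ahead of it and the grasp point (between the pads) lies 11 mm behind it (robot.tips_ahead is the distance from the TCP to the fingertips, in m); z points along the fingers, y is the line along which they close (so a half turn about z gives the same grasp; the last joint's range is limited). The gripper opens to 85 mm and grips with 20 to 120 N. Pads are 22 mm wide; open, the fingers measure 114 mm over their backs; the gripper's body (76 mm by 85 mm) begins 54 mm behind the grasp point. The pads swing forward as they close: fully open they stand 13 mm farther back than shut.
Start: joints at [-79.04, 28.281, 77.091, -0, 74.628, -5.472], TCP at [0.177, -0.599, 0.218] pointing down, gripper open.
Joint ranges: [-166.48, 166.48], [-47.26, 123.95], [12.59, 153.08], [-70.14, 250.14], [6.76, 159.57], [-176.63, 176.63]. Speed limits (degrees/s): [108.29, 108.29, 147.25, 172.46, 172.46, 172.46].

### API

Orientations are given as [roll, pitch, yaw] about the fixed x, y, z axes, in that order (R = Rz(yaw) Ry(pitch) Rx(roll)).
In Python, from workcell import robot gives the robot as it stands. The module is installed in compiled form; this text tells all that it offers.
- The arm moves only by the tool move_arm, never from a script. Its argument "plan" is one flat list of numbers, 7 for each row, row after row: the shift along the tool's x, y, z in m, then the turn, a rotation vector about the tool's x, y, z in degrees, then the opening, from 0 (shut) to 1 (fully open). In form: [dx, dy, dz, wx, wy, wz, grip, dx, dy, dz, wx, wy, wz, grip, ...]. A call has 1 to 8 rows; each row shifts and turns the commanded pose from where the row before left it, along the tool's axes as they then stand; what a row does not reach is not made up. A row lasts 1/8 s, in which the tool goes at most 62.5 mm and 10.7 degrees, less where a joint would pass 70% of its speed; a pose out of reach is approached as far as the arm can. A call with a gripper value outside its range is refused whole. The fingers move at their own pace and stop on an object; "force" is the grip in N (left out, the last holds). Time passes only in rows, so rows that do not move let the fingers close. It gives the time, the measured TCP pose, the force, the opening and the grip force at its end, in the units of the state.
- robot.get_state(): the state, without advancing time (a new reading comes with each control period).
- robot.capture(name): name is "scene" or "top" or "wrist"; returns (picture, depth): 384x512x3 uint8, red, green, blue; 384x512 float32, m along the optical axis (not along the pixel's ray), 0 where there is no reading.
- robot.camera_info(name): a dict with "fx", "fy", "cx", "cy" (pixels), "dist" ([k1, k2, p1, p2, k3] as OpenCV has them; the pictures are not rectified), "xyz" and "attitude" of the camera in the world. Camera axes: x right, y down, z forward; pixel columns grow to the right and rows downward; lengths in m; the calibration is good to about 2 mm. A picture is of the moment at which its call begins: read the wrist's pose just before it. camera_info takes no time and is no camera call; for the wrist camera it gives the pose at the moment of the call.
- robot.finish_job(): hands the job in; it is judged then, once.
Trained networks look in the newest picture that a camera, given by its name, has taken for a name from the list of things; names that differ only in an ending like _2 or _b are one class to them, and where a whole thing is asked for, a point or a joint stands for the part that bears it (a point fixed in the world has none). Each returns a list of dicts, best first, with "p" (0 to 1); they miss things now and then, are a little off and sometimes report something else, mostly with a low value. They report only what shows in the picture. A call takes as long as a camera call. They do not tell look-alikes from the thing itself.
- robot.trace(thing, camera): "pixels" (384x512 bool, what is visible of it) and "at" ([column, row] in pixels, amid what is visible of it).
- robot.mark_of(thing, camera): "at" ([column, row] in pixels: a listed point, or the origin of a listed thing).
The state is a dict: "time": time; "joint_positions": joint angles; "qd": joint speeds; "effort": joint torques, N m; "position": TCP position; "orientation": TCP orientation; "contact_force": force on the tool from outside, world axes, zero at the start; "torque": the same for the moment, N m; "gripper_width": finger opening in m; "grip_force": force on a finger pad.
Only numpy, scipy, OpenCV 4.12 (cv2) and the standard library are available. Lean on these libraries where they do the work, as an engineer would, in place of code of your own. Each camera call takes 0.05 s, during which the arm holds its last target. There are 200 camera calls.

### The job

Date the pantry tags on the table one after another, in the order red, yellow, green, blue (some colours may be missing): slide the tag, bare end first, fully home into the slot of the stamp, press the black plunger head down to its stop, hold it there for half a second and let it come up again. Lay each dated tag flat, date field up, wholly on the dark chopping board, none lying on another, and leave the tin of beans and the pepper mill where they stand.

Things in the scene. Friction and masses are not known exactly. Their poses are not given: they have to be found in the camera images.
- stamp: bench date stamp, fixed, grey with steel guides. Origin on the table under the plunger axis. Its slot runs along its x axis and opens to its -x. Flat bed 60 mm wide, top at z = 12 mm, from x = -100 to +45 mm. Two posts (22 x 12 mm) at y = +-46 mm carry a bridge 26 mm along x, top at z = 96 mm
- slot_mouth (a point): middle of the slot's mouth on the bed, (-46, 0, 12) mm in the stamp's frame, same axes. Guides are 12 mm high; they flare from about 68 mm apart here to 47 mm apart (straight, tag is 44) at 16 mm further in. From 32 mm in, lips over the guides leave 12 mm height above the bed, 36 mm between them
- slot_end (a point): foot of the slot's back stop on the bed, (30, 0, 12) mm in the stamp's frame. A tag fully home touches it with its bare end: tag origin at (-40, 0, 12) mm in the stamp's frame, x axes alike, date field under the plunger axis, grip block outside the guides over the bed
- plunger (a joint): plunger of the stamp, m: 0 = up, 0.025 = down at its stop. Spring return, about 3 N at the top and 11 N at the stop
- plunger_top (a point): centre of the top of the plunger's round black head, 42 mm across; 142 mm above the table when up; moves down with the plunger
- stamp_face (a point): centre of the underside of the plunger's 30 x 30 mm rubber stamp foot; at the stop it just meets (0.3 mm above) the top of a tag that lies in the slot
- board: dark wooden chopping board, fixed: 200 (x) x 280 (y) x 20 mm high; origin: centre of its underside, so its top is at z = 20 mm
- tag_red: pantry tag with red grip (may be absent). Plywood plate 140 x 44 x 8 mm (x, y, z), 45 g; on its -x end a red grip block 44 (x) x 26 (y) mm, centred at x = -43 mm, from z = 8 to 34 mm. Origin: centre of the plate's underside; +x points to the bare end that goes into the slot, z up when the tag lies right way up
- tag_yellow: pantry tag with yellow grip (may be absent). Plywood plate 140 x 44 x 8 mm (x, y, z), 45 g; on its -x end a yellow grip block 44 (x) x 26 (y) mm, centred at x = -43 mm, from z = 8 to 34 mm. Origin: centre of the plate's underside; +x points to the bare end that goes into the slot, z up when the tag lies right way up
- tag_green: pantry tag with green grip (may be absent). Plywood plate 140 x 44 x 8 mm (x, y, z), 45 g; on its -x end a green grip block 44 (x) x 26 (y) mm, centred at x = -43 mm, from z = 8 to 34 mm. Origin: centre of the plate's underside; +x points to the bare end that goes into the slot, z up when the tag lies right way up
- tag_blue: pantry tag with blue grip (may be absent). Plywood plate 140 x 44 x 8 mm (x, y, z), 45 g; on its -x end a blue grip block 44 (x) x 26 (y) mm, centred at x = -43 mm, from z = 8 to 34 mm. Origin: centre of the plate's underside; +x points to the bare end that goes into the slot, z up when the tag lies right way up
- mark_red (a point): centre of the white square (the date field) on the top face of the red tag, at (40, 0, 8) mm in the tag's frame
- mark_yellow (a point): centre of the white square (the date field) on the top face of the yellow tag, at (40, 0, 8) mm in the tag's frame
- mark_green (a point): centre of the white square (the date field) on the top face of the green tag, at (40, 0, 8) mm in the tag's frame
- mark_blue (a point): centre of the white square (the date field) on the top face of the blue tag, at (40, 0, 8) mm in the tag's frame
- beans: closed tin of beans, 74 mm across, 110 mm high; origin: centre of underside; to be left alone
- mill: wooden pepper mill, 52 mm across, 152 mm high; origin: centre of underside; to be left alone
Things that resemble listed ones, but are neither listed nor needed, are in the scene too. Leave any purple or turquoise look-alike of the tag_blue alone.

How it is judged:
By the outcome, as a careful person would: the job done as asked, in the order asked, and still so for the second after the job is handed in, with the robot touching nothing.
Of tag_red, tag_yellow, tag_green, tag_blue only 2 to 3 are there at a start; the rules pass over those that are not, and their reading is None.
At some moment in a run one of tag_red, tag_yellow, tag_green, tag_blue may be knocked a few centimetres aside while the robot is not near it.
Once in a run the grip may slacken for a moment while it holds something.
It also fails if it takes over 210 s, if anything falls off the work surface, if the arm or the gripper's body presses on something with over 40 N, if the wrist force passes 120 N, or if a joint passes its speed limit or range.

## Working session

There is one attempt and no reset: what is moved stays moved. The work goes in short steps, Python scripts to look and compute and a tool call to move; the robot and the scene stay as the last step left them, time stands still between calls to the robot, and variables do not carry over. Pictures are saved under pics/ and viewed, at most 14 in all, crops included, and the job is handed in when it is done.

Besides the shell and the picture viewer there is one more tool, called after "Request:" in YAML: its name, and indented under it one key for each argument. move_arm: Moves the arm, as the interface text tells. Its arguments: {"type":"object","properties":{"plan":{"type":"array"},"force":{"type":"number"}},"required":["plan"]}

```bash
ls; mkdir -p pics; python3 - <<'E'
from workcell import robot
import cv2,numpy as np
s=robot.get_state();print({k:np.round(v,3) for k,v in s.items()})
a=[]
for n in("scene","top"):
    p,d=robot.capture(n);cv2.imwrite(f"pics/{n}0.png",p[...,::-1]);print(n,robot.camera_info(n))
    np.savez(f"{n}0.npz",p=p,d=d)
print(robot.camera_info("wrist"))
E
```

```text
pics
{'time': np.float64(0.0), 'joint_positions': array([-79.038,  28.316,  77.128,  -0.   ,  74.629,  -5.472]), 'qd': array([ 0.014, -0.056,  0.037,  0.007, -0.024,  0.021]), 'effort': array([ 6.0000e-03, -8.8216e+01, -3.8387e+01,  0.0000e+00,  1.0000e-02,
        0.0000e+00]), 'position': array([ 0.177, -0.599,  0.217]), 'orientation': array([-1.79928e+02, -7.00000e-03,  1.64340e+01]), 'contact_force': array([-0.297, -0.694, -0.556]), 'torque': array([-0.082,  0.001, -0.015]), 'grip_force': np.float64(0.0), 'gripper_width': np.float64(0.085)}
scene {'fx': 498.6655143145611, 'fy': 498.6655143145611, 'cx': 254.91676771709112, 'cy': 178.85164175954264, 'dist': array([0.03163514, 0.        , 0.        , 0.        , 0.        ]), 'xyz': array([ 1.36075934, -0.05268629,  1.60217329]), 'attitude': array([-149.37417451,   -0.82221296,   94.05502299])}
top {'fx': 491.12215534669855, 'fy': 491.12215534669855, 'cx': 245.6483066404397, 'cy': 184.39198230464598, 'dist': array([0.05030101, 0.        , 0.        , 0.        , 0.        ]), 'xyz': array([ 0.36170967, -0.08275338,  1.78270333]), 'attitude': array([-176.18137936,    0.21953599,  -89.48868227])}
{'fx': 322.0370278029546, 'fy': 322.0370278029546, 'cx': 255.07512545818176, 'cy': 190.87437418057658, 'dist': array([-0.00940785,  0.        ,  0.        ,  0.        ,  0.        ]), 'xyz': array([ 0.24855825, -0.57742233,  0.37373193]), 'attitude': array([ 1.62717814e+02,  3.10472547e-03, -7.35130167e+01])}
```

View pics/scene0.png

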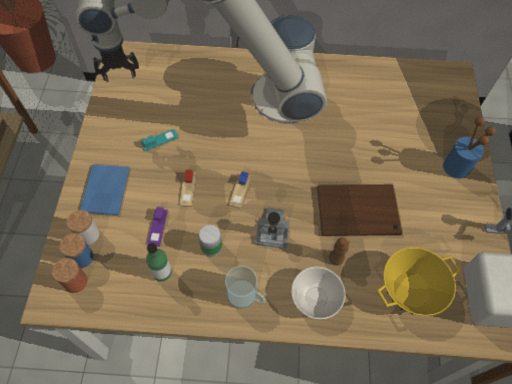

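View pics/top0.png

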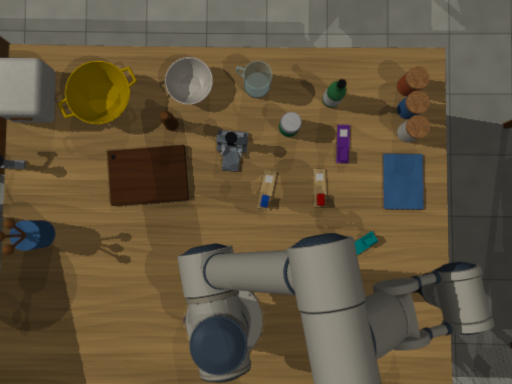

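The scene view shows a red tag (187,187), a blue tag (240,188), purple and turquoise look-alikes, the stamp (273,228), the board (358,210), the beans (210,240) and the mill (340,250). The top view agrees: red (320,188), blue (268,190), stamp (231,150), board (147,175), slot opening towards the robot. I see no yellow or green tag so far.

```bash
cat > h.py <<'E'
from workcell import robot
import cv2,numpy as np
from scipy.spatial.transform import Rotation as Ro
def cam(n):
    c=robot.camera_info(n);K=np.array([[c['fx'],0,c['cx']],[0,c['fy'],c['cy']],[0,0,1]])
    return K,np.array(c['dist']),np.array(c['xyz']),Ro.from_euler('xyz',c['attitude'],degrees=True).as_matrix()
def ray(c,px):
    K,D,o,R=c
    u=cv2.undistortPoints(np.array(px,float).reshape(-1,1,2),K,D)[:,0]
    return o,np.c_[u,np.ones(len(u))]@R.T      # per unit optical depth
def on_z(c,px,z):
    o,r=ray(c,px);return o+r*((z-o[2])/r[:,2])[:,None]
def cloud(c,d,mask):
    v,u=np.nonzero(mask&(d>0));o,r=ray(c,np.c_[u,v]);return o+r*d[v,u][:,None]
def tri(c1,p1,c2,p2):
    A=[];b=[]
    for c,p in((c1,p1),(c2,p2)):
        o,r=ray(c,p);r=r[0]/np.linalg.norm(r[0]);P=np.eye(3)-np.outer(r,r);A.append(P);b.append(P@o)
    A=np.vstack(A);b=np.hstack(b);x,res,*_=np.linalg.lstsq(A,b,rcond=None);return x,(res[0]**.5 if len(res) else 0)
def tool():
    s=robot.get_state();return np.array(s['position']),Ro.from_euler('xyz',s['orientation'],degrees=True)
def delta(pos,yaw):
    "shift in tool axes and turn to reach pos, tool down, yaw"
    p,R=tool();return np.round(R.inv().apply(np.array(pos)-p),4),np.round((R.inv()*Ro.from_euler('xyz',[180,0,yaw],degrees=True)).as_rotvec(degrees=True),2)
E
python3 - <<'E'
from h import *
P={}
C={n:cam(n) for n in("scene","top")}
for n in C:
    p,d=robot.capture(n)
    for t in("tag_red","tag_blue","tag_yellow","tag_green","mark_red","mark_blue","mark_green","mark_yellow","stamp","slot_mouth","slot_end","plunger_top","board","beans","mill"):
        r=robot.mark_of(t,n); P[n,t]=r
        for q in r[:2]: print(n,t,np.round(q['p'],2),np.round(q['at'],1))
for t in sorted({k[1] for k in P}):
    a,b=P["scene",t],P["top",t]
    if a and b: 
        x,e=tri(C["scene"],a[0]['at'],C["top"],b[0]['at']);print(t,np.round(x,4),round(e*1000,1))
E
```

```text
scene tag_red 0.73 [187.6 190.3]
scene tag_blue 0.94 [239.9 190.1]
scene tag_blue 0.91 [161.8 143.9]
scene tag_yellow 0.54 [274.4 215.1]
scene tag_yellow 0.3 [237.6 197.7]
scene mark_red 0.87 [184.7 197. ]
scene mark_blue 0.95 [237.5 196.3]
scene mark_blue 0.75 [156.4 238.4]
scene stamp 0.76 [270.2 234.1]
scene slot_mouth 0.71 [277.6 221.8]
scene slot_end 0.81 [272.  241.2]
scene slot_end 0.38 [276.9 217.7]
scene board 0.76 [356.2 208.2]
scene beans 0.96 [209.6 248.2]
scene mill 0.9 [334.4 259.8]
top tag_red 0.57 [320.7 184.1]
top tag_blue 0.77 [265.4 188.8]
top tag_blue 0.63 [355.3 244.6]
top tag_yellow 0.58 [229.1 135.8]
top mark_red 0.64 [318.4 174.4]
top mark_blue 0.89 [268.8 177.4]
top mark_blue 0.81 [347.8 252.6]
top mark_green 0.5 [288.5 127.8]
top mark_yellow 0.6 [145.8 175.5]
top mark_yellow 0.26 [226.3 136.7]
top stamp 0.64 [232.4 142.7]
top slot_mouth 0.57 [229.9 153.6]
top slot_end 0.63 [232.8 134.3]
top plunger_top 0.68 [226.9 139. ]
top board 0.72 [150.9 178.7]
top beans 0.55 [286.8 127.6]
top beans 0.53 [271.2 175.9]
top mill 0.49 [171.4 122.9]
top mill 0.27 [229.5 135.4]
beans [ 0.6942 -0.23   -0.0189] 6.8
board [ 0.4996  0.2763 -0.0143] 5.0
mark_blue [ 0.5049 -0.1557  0.0238] 3.1
mark_red [ 0.5182 -0.3403  0.0157] 4.8
mill [ 0.7064  0.1995 -0.0122] 2.2
slot_end [ 0.6628 -0.0232  0.0072] 4.6
slot_mouth [ 0.5909 -0.0106  0.0149] 8.9
stamp [ 0.6331 -0.0263  0.    ] 1.8
tag_blue [ 4.652e-01 -1.477e-01 -1.000e-04] 1.3
tag_red [ 0.4835 -0.343   0.0044] 5.3
tag_yellow [ 0.6333 -0.0193  0.1506] 1.0
```

Request:
move_arm:
  plan: [0.045,-0.03,-0.012,0,0,0,1,0.045,-0.03,-0.012,0,0,0,1,0.045,-0.03,-0.012,0,0,0,1,0.045,-0.03,-0.012,0,0,0,1,0.045,-0.03,-0.012,0,0,0,1,0.045,-0.03,-0.012,0,0,0,1,0.045,-0.03,-0.012,0,0,0,1,0,0,0,0,0,-10,1]

```text
time: 2.7
position: [0.4217, -0.3065, 0.3029]
orientation: [179.9, -0.1, 26.7]
contact_force: [-0.5, -0.5, 0.2]
gripper_width: 0.0852
grip_force: 0.0
```

Request:
move_arm:
  plan: [0,0,0,0,0,-10,1,0,0,0,0,0,-10,1,0,0,0,0,0,-10,1,0,0,0,0,0,-10,1,0,0,0,0,0,-10,1,0,0,0,0,0,-10,1,0,0,0,0,0,-10,1,0,0,0,0,0,-10,1]

```text
time: 3.7
position: [0.4195, -0.3089, 0.3019]
orientation: [180.0, 0.0, 106.8]
contact_force: [-0.5, 0.3, 0.7]
gripper_width: 0.0854
grip_force: 0.0
```

Request:
move_arm:
  plan: [0,0,0,0,0,-10,1,0,0,0,0,0,-10,1,0,0,0,0,0,-10,1,0,0,0,0,0,-10,1,0,0,0,0,0,-10,1,0,0,0,0,0,-10,1,0,0,0,0,0,-10,1,0,0,0,0,0,0,1]

```text
time: 4.7
position: [0.4195, -0.3089, 0.3019]
orientation: [-180.0, 0.0, 176.4]
contact_force: [0.7, -0.0, -0.4]
gripper_width: 0.085
grip_force: 0.0
```

```bash
python3 - <<'E'
from h import *
for n in("wrist","top"):
    C=cam(n);p,d=robot.capture(n);cv2.imwrite(f"pics/{n}1.png",p[...,::-1]);np.savez(f"{n}1.npz",p=p,d=d,K=C[0],D=C[1],o=C[2],R=C[3])
    for t in("tag_red","tag_blue","mark_red","mark_blue","slot_mouth","slot_end","plunger_top","stamp"):
        for q in robot.mark_of(t,n)[:1]: print(n,t,np.round(q['p'],2),np.round(q['at'],1))
a,b=[cv2.imread(f"pics/{n}1.png") for n in("wrist","top")]
cv2.imwrite("pics/both1.png",cv2.resize(np.vstack([a,b]),(400,600),interpolation=cv2.INTER_AREA))
E
```

```text
wrist tag_blue 0.96 [366.5 171.5]
wrist mark_red 0.95 [241.1 214.6]
wrist mark_blue 0.85 [195.9 306.4]
wrist slot_mouth 0.9 [452.  242.3]
wrist slot_end 0.8 [441.6 288.4]
wrist plunger_top 0.93 [502.6 330.6]
wrist stamp 0.73 [440.7 264.7]
top tag_red 0.16 [271.6 176. ]
top tag_blue 0.88 [360.8 244.4]
top mark_red 0.53 [318.1 174.6]
top mark_blue 0.95 [345.6 133.4]
top slot_mouth 0.94 [230.3 154.4]
top slot_end 0.79 [231.4 135.8]
top stamp 0.59 [231.2 144.3]
```

View pics/both1.png

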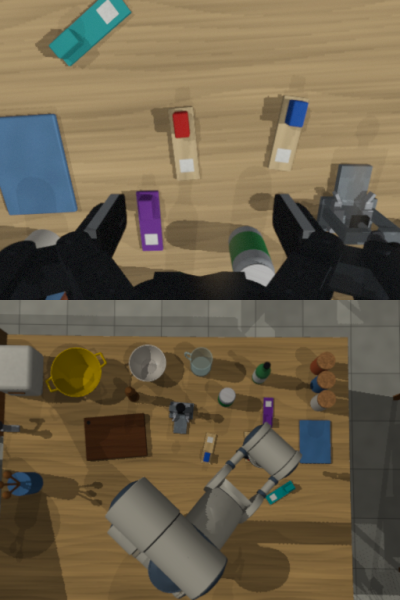

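Wrist view (scaled 0.78): red tag at (183,143), blue tag at (288,132), both upright with the bare end towards +x, and the stamp at the right. Purple and turquoise are look-alikes. Still no yellow or green, so the job is red then blue. Next: precise poses from depth.

```bash
cat >> h.py <<'E'
def taglook(c,p,d,near,col,zb=0.0):
    "tag pose from the coloured block top, the plate cloud and white field"
    v,u=np.mgrid[:384,:512];m=d>0
    W=np.full(d.shape+(3,),9.);W[m]=cloud(c,d,m)
    nr=np.hypot(W[...,0]-near[0],W[...,1]-near[1])<.11
    hsv=cv2.cvtColor(p,cv2.COLOR_RGB2HSV)
    H,S,V=[hsv[...,i].astype(int) for i in range(3)]
    h0={'red':0,'blue':115}[col];hue=(np.abs((H-h0+90)%180-90)<12)&(S>130)&(V>60)
    B=W[nr&hue&(W[...,2]>zb+.026)&(W[...,2]<zb+.045)]
    F=W[nr&(W[...,2]>zb+.004)&(W[...,2]<zb+.016)]
    out={}
    for k,X in(("block",B),("plate",F)):
        if len(X)<20: continue
        r=cv2.minAreaRect((X[:,:2]*1000).astype(np.float32))
        out[k]=(np.round(r[0],1),np.round(r[1],1),round(r[2],1),round(float(np.median(X[:,2]))*1000,1),len(X))
    return out
E
python3 - <<'E'
from h import *
for f in("wrist1","top0","scene0"):
    z=np.load(f+".npz");c=(z['K'],z['D'],z['o'],z['R']) if 'K' in z else cam(f[:-1])
    d=z['d'];W=cloud(c,d,d>0)
    t=W[(np.abs(W[:,0]-.45)<.15)&(np.abs(W[:,1]+.25)<.15)];print(f,"table z",np.round(np.percentile(t[:,2],[10,50])*1000,1))
    for col,n in(("red",(.4835,-.343)),("blue",(.468,-.148))): print(col,taglook(c,z['p'],d,n,col))
z=np.load("wrist1.npz");c=(z['K'],z['D'],z['o'],z['R']);t=cam("top")
for n,a,b in(("mark_red",[241.1,214.6],[318.1,174.6]),("slot_mouth",[452,242.3],[230.3,154.4]),("slot_end",[441.6,288.4],[231.4,135.8])):
    print(n,tri(c,a,t,b))
for f in("top0","scene0"):
    z=np.load(f+".npz");c=cam(f[:-1]);d=z['d'];W=cloud(c,d,d>0)
    def sel(x0,x1,y0,y1,z0,z1): return W[(W[:,0]>x0)&(W[:,0]<x1)&(W[:,1]>y0)&(W[:,1]<y1)&(W[:,2]>z0)&(W[:,2]<z1)]
    for n,s in(("board",sel(.3,.63,.1,.48,.012,.03)),("head",sel(.55,.72,-.1,.06,.13,.155)),("bridge",sel(.55,.72,-.1,.06,.088,.104)),("bed",sel(.5,.72,-.1,.06,.008,.016))):
        r=cv2.minAreaRect((s[:,:2]*1000).astype(np.float32));print(f,n,[np.round(x,1) for x in r],np.round(np.median(s,0)*1000,1),len(s))
E
```

```text
wrist1 table z [-0.5  7.9]
red {'block': (array([ 429.7, -341. ]), array([44.3, 26. ]), 2.2, 34.0, 626), 'plate': (array([ 494.1, -347.2]), array([ 88.4, 191.2]), 71.0, 8.2, 2204)}
blue {'block': (array([ 421.8, -142. ]), array([25.9, 42.2]), 78.8, 33.7, 651), 'plate': (array([ 464.1, -149.7]), array([ 45.5, 140.2]), 79.0, 8.0, 2171)}
top0 table z [-5.8  0.8]
red {'block': (array([ 428.8, -342.1]), array([42.9, 25.9]), 1.3, 31.8, 90), 'plate': (array([ 481.6, -340. ]), array([211.5, 211.1]), 26.7, 6.5, 623)}
blue {'block': (array([ 420.8, -142.2]), array([23.1, 40.2]), 79.0, 32.5, 71), 'plate': (array([ 467.4, -149.6]), array([212.6, 210.5]), 45.5, 6.7, 609)}
scene0 table z [-4.6  1. ]
red {'block': (array([ 434.3, -341.8]), array([44.9, 22.8]), 8.0, 33.8, 68), 'plate': (array([ 486.1, -342.4]), array([210.5, 208.2]), 81.2, 6.7, 636)}
blue {'block': (array([ 426.9, -139.6]), array([19.3, 40. ]), 74.2, 33.3, 51), 'plate': (array([ 467.3, -147.3]), array([211.8, 215.4]), 8.9, 6.6, 599)}
mark_red (array([ 0.51767004, -0.33631032,  0.00977381]), np.float64(0.00044504564077700945))
slot_m
[... 278 characters left out ...]
95
top0 head [array([629.2, -22.9]), array([38.8, 37.3]), np.float64(0.5)] [629.  -22.9 140.3] 118
top0 bridge [array([629.7, -22.6]), array([103.5,  26.6]), np.float64(85.3)] [628.  -40.5  94.7] 135
top0 bed [array([611.7, -19.1]), array([151.2, 212.3]), np.float64(88.4)] [586.4 -20.8  11.7] 366
scene0 board [array([462.5, 283.6]), array([316.4, 354.3]), np.float64(3.4)] [521.3 278.8  20.1] 3868
scene0 head [array([636.9, -23.8]), array([40.5, 39.2]), np.float64(2.9)] [637.3 -23.7 141.1] 124
scene0 bridge [array([635.4, -23.6]), array([103.5,  28.4]), np.float64(86.2)] [638.8 -24.8  96.1] 195
scene0 bed [array([609.7, -19. ]), array([153.4, 213.7]), np.float64(89.0)] [646.1 -20.8  11.9] 270
```

Request:
move_arm:
  plan: [-0.016,0.049,0,0,0,0,1,-0.016,0.049,0,0,0,0,1,-0.016,0.049,0,0,0,0,1,-0.016,0.049,0,0,0,0,1,-0.016,0.049,0,0,0,0,1,-0.016,0.047,0,0,0,0,1,0,0,0,0,0,0,1,0,0,0,0,0,0,1]

```text
time: 6.6
position: [0.5333, -0.0237, 0.3018]
orientation: [-180.0, -0.0, 176.5]
contact_force: [0.2, -0.5, -0.0]
gripper_width: 0.086
grip_force: 0.0
```

```bash
python3 - <<'E'
from h import *
n="wrist";c=cam(n);p,d=robot.capture(n);cv2.imwrite(f"pics/wrist2.png",p[...,::-1])
np.savez("wrist2.npz",p=p,d=d,K=c[0],D=c[1],o=c[2],R=c[3])
for t in("slot_mouth","slot_end","plunger_top","stamp","stamp_face"):
    for q in robot.mark_of(t,n)[:1]: print(t,np.round(q['p'],2),np.round(q['at'],1),on_z(c,q['at'],{"plunger_top":.142,"stamp":0}.get(t,.012)))
W=cloud(c,d,d>0)
def sel(x0,x1,y0,y1,z0,z1): return W[(W[:,0]>x0)&(W[:,0]<x1)&(W[:,1]>y0)&(W[:,1]<y1)&(W[:,2]>z0)&(W[:,2]<z1)]
for n,s in(("head",sel(.55,.72,-.1,.06,.138,.146)),("bridge",sel(.55,.72,-.1,.06,.093,.1)),("bed",sel(.5,.59,-.1,.06,.0105,.0135)),("guides",sel(.55,.72,-.1,.06,.021,.0275)),("board",sel(.3,.62,.1,.48,.018,.022))):
    if len(s)<5: print(n,len(s));continue
    r=cv2.minAreaRect((s[:,:2]*1000).astype(np.float32));print(n,[np.round(x,1) for x in r],np.round(np.median(s,0)*1000,1),len(s))
E
```

```text
slot_mouth 0.56 [260.3 184.2] [[ 0.58527061 -0.01942648  0.012     ]]
slot_end 0.71 [262.1 237.2] [[ 0.66899855 -0.02137846  0.012     ]]
plunger_top 0.92 [261.6 259.2] [[ 0.6337065  -0.02252491  0.142     ]]
stamp 0.69 [257.2 210.4] [[ 0.62973627 -0.02646184  0.        ]]
stamp_face 0.57 [260.7 223.8] [[ 0.64690661 -0.02227854  0.012     ]]
head [array([631.4, -21.4]), array([39.5, 41. ]), np.float64(5.0)] [630.1 -21.2 142. ] 969
bridge [array([631. , -21.2]), array([104. ,  28.1]), np.float64(86.9)] [628.5 -24.2  96.1] 1306
bed [array([561.5, -20.2]), array([72. , 58.3]), np.float64(87.3)] [560.1 -16.9  12.1] 1543
guides [array([614.3, -19.6]), array([102.1,  59.7]), np.float64(85.9)] [611.3 -39.1  24.4] 492
board [array([517.3, 234.3]), array([198.5, 188.1]), np.float64(5.5)] [509.7 231.3  20. ] 19387
```

View pics/wrist2.png

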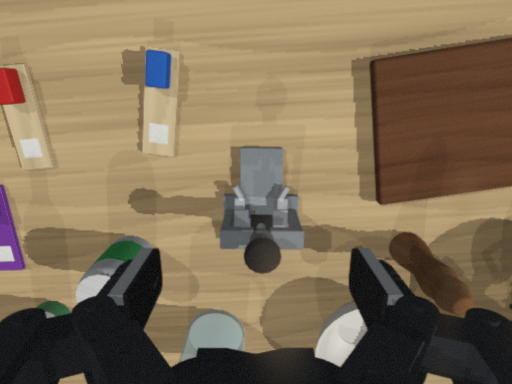

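The wrist picture shows the stamp with its bed at (262,170) and head at (262,253), the blue tag at (160,100), part of the red tag at (30,115), and the board's left part from column 372. Heights 142, 96, 12 and 20 mm all match the text. Next is the exact stamp yaw.

```bash
python3 - <<'E'
from h import *
z=np.load("wrist2.npz");c=(z['K'],z['D'],z['o'],z['R']);d=z['d'];W=cloud(c,d,d>0)*1000
def mid(z0,z1,x0,x1,y0,y1,st=4):
    s=W[(W[:,2]>z0)&(W[:,2]<z1)&(W[:,1]>y0)&(W[:,1]<y1)]
    o=[]
    for x in range(x0,x1,st):
        q=s[np.abs(s[:,0]-x)<st/2]
        if len(q)>5:o.append((x,q[:,1].min(),q[:,1].max()))
    return np.array(o)
b=mid(9,15,534,576,-65,25);print(b.round(1))
for k in(1,2):f=np.polyfit(b[:,0],b[:,k],1);print("edge yaw",np.degrees(np.arctan(f[0])),"at 631:",np.polyval(f,631.3))
# bridge back/front edges
s=W[(W[:,2]>94.5)&(W[:,2]<97.5)&(abs(W[:,0]-631)<30)&(abs(W[:,1]+21)<60)]
o=[(y,s[abs(s[:,1]-y)<3,0].min(),s[abs(s[:,1]-y)<3,0].max()) for y in list(range(-68,-46,5))+list(range(5,28,5))]
o=np.array(o);print(o.round(1));
for k in(1,2): print(np.degrees(np.arctan(-np.polyfit(o[:,0],o[:,k],1)[0])))
for col,n in(("red",(.4835,-.343)),("blue",(.468,-.148))): print(col,taglook(c,z['p'],d,n,col))
print(delta((.4297,-.341,.16),182.2))
E
```

```text
[[534.  -43.6  15.1]
 [538.  -43.9  15. ]
 [542.  -44.2  14.9]
 [546.  -44.5  14.9]
 [550.  -44.8  13.2]
 [554.  -45.1  12.9]
 [558.  -45.4  12.9]
 [562.  -45.7  12.8]
 [566.  -45.9  12.6]
 [570.  -46.3  12.5]
 [574.  -46.6  12.4]]
edge yaw -4.242714976517473 at 631: -50.83046583319607
edge yaw -4.576145007380414 at 631: 7.381416118809305
[[-68.  615.1 641.5]
 [-63.  616.7 641.7]
 [-58.  616.6 642.1]
 [-53.  616.6 642.1]
 [-48.  616.9 642.9]
 [  5.  621.3 646. ]
 [ 10.  621.2 646.3]
 [ 15.  621.9 646.5]
 [ 20.  622.4 646.5]
 [ 25.  622.5 646.6]]
-4.2915699960897635
-3.364769763896225
red {'block': (array([ 432.9, -331.7]), array([18.8, 46. ]), 72.3, 33.8, 487), 'plate': (array([ 495.6, -341.8]), array([ 74. , 188.7]), 73.4, 8.8, 2706)}
blue {'block': (array([ 422.9, -139.9]), array([25.6, 41.7]), 78.9, 34.5, 779), 'plate': (array([ 468.6, -129.4]), array([ 83.7, 139.2]), 79.4, 8.5, 2632)}
(array([ 0.0834, -0.3227,  0.142 ]), array([-0.  ,  0.  , -5.84]))
```

Request:
move_arm:
  plan: [0.013,-0.052,0,0,0,0,1,0.013,-0.052,0,0,0,0,1,0.014,-0.055,0.02,0,0,0,1,0.014,-0.055,0.02,0,0,0,1,0.014,-0.055,0.03,0,0,0,1,0.0154,-0.0537,0.03,0,0,0,1,0,0,0,0,0,-5.8,1,0,0,0,0,0,0,1]

```text
time: 7.9
position: [0.4303, -0.3388, 0.2028]
orientation: [180.0, -0.0, -177.9]
contact_force: [-0.8, 1.2, 0.1]
gripper_width: 0.0853
grip_force: 0.0
```

```bash
python3 - <<'E'
from h import *
n="wrist";c=cam(n);p,d=robot.capture(n)
print(taglook(c,p,d,(.475,-.34),"red"),robot.get_state()['position'])
for q in robot.mark_of("mark_red",n)[:1]: print(q['p'],on_z(c,q['at'],.008))
E
```

```text
{'block': (array([ 429.2, -341.4]), array([43.3, 25.8]), 1.5, 34.0, 1013), 'plate': (array([ 488.3, -344.1]), array([ 79.8, 178.2]), 75.7, 8.2, 3362)} [ 0.43078967 -0.33837746  0.2032262 ]
0.59 [[ 0.51729826 -0.34035894  0.008     ]]
```

Request:
move_arm:
  plan: [0.001,-0.003,0.05,0,0,0,1,0,0,0.05,0,0,0,1,0,0,0.04,0,0,0,1,0,0,0.025,0,0,0,1,0,0,0.016,0,0,0,1,0,0,0,0,0,0,0.2,0,0,0,0,0,0,0.0,0,0,0,0,0,0,0.0]
  force: 60

```text
time: 9.0
position: [0.4305, -0.3416, 0.0231]
orientation: [-179.9, 0.1, -177.8]
contact_force: [-0.1, 0.9, -0.6]
gripper_width: 0.0322
grip_force: 0.0
```

Request:
move_arm:
  plan: [0,0,0,0,0,0,0,0,0,0,0,0,0,0,0,0,0,0,0,0,0]

```text
time: 9.38
position: [0.43, -0.3412, 0.0222]
orientation: [-180.0, 0.0, -177.8]
contact_force: [0.0, 0.2, -0.0]
gripper_width: -0.0001
grip_force: 0.0
```

Fingers shut on nothing; looking.

```bash
python3 - <<'E'
from h import *
s=robot.get_state();print(s['gripper_width'],s['grip_force'],s['position'])
for n in("wrist","scene"):
    p,d=robot.capture(n);cv2.imwrite(f"pics/{n}3.png",p[...,::-1]);
    if n=="wrist":a=p
    else:b=cv2.resize(p[130:270,100:350],None,fx=2.4,fy=2.4)
cv2.imwrite("pics/both3.png",np.vstack([cv2.resize(a,(340,255)),cv2.resize(b,(600,336))[:,:340]])[...,::-1])
E
```

```text
-0.00012222497661550942 0.0 [ 0.43003399 -0.34123613  0.02219901]
```

View pics/both3.png

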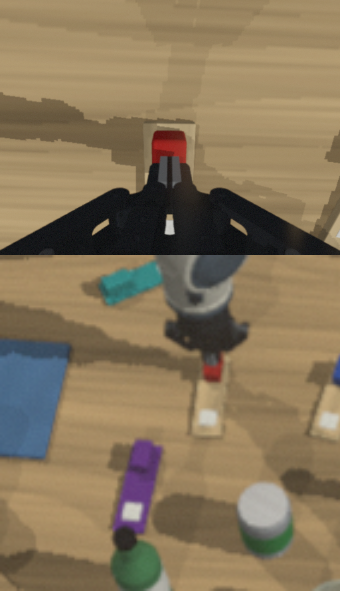

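```bash
python3 - <<'E'
from h import *
n="wrist";c=cam(n);p,d=robot.capture(n);print(c[2])
W=np.zeros(d.shape+(3,));W[d>0]=cloud(c,d,d>0)*1000
for v in range(180,380,8): print(v,p[v,254],d[v,254].round(3),W[v,254].round(0))
print(taglook(c,p,d,(.475,-.34),"red"),robot.get_state()['position'])
print('table z',np.median(W[100:150,50:150,2]))
E
```

```text
[ 0.35358088 -0.3436988   0.17847488]
180 [129 108  77] 0.184 [ 402. -343.    1.]
188 [175 157 120] 0.177 [ 404. -342.    9.]
196 [107  76  54] 0.176 [ 408. -342.   11.]
204 [92 26 21] 0.162 [ 408. -342.   25.]
212 [136  36  29] 0.155 [ 409. -342.   33.]
220 [157  39  34] 0.155 [ 413. -342.   35.]
228 [112  27  22] 0.157 [ 417. -342.   34.]
236 [36 20 22] 0.15 [ 418. -342.   41.]
244 [32 24 22] 0.142 [ 418. -342.   50.]
252 [30 20 19] 0.135 [ 418. -342.   57.]
260 [33 26 23] 0.128 [ 418. -342.   64.]
268 [34 29 29] 0.123 [ 418. -342.   70.]
276 [32 29 24] 0.122 [ 420. -342.   72.]
284 [31 29 28] 0.121 [ 423. -341.   73.]
292 [26 27 27] 0.122 [ 426. -341.   73.]
300 [23 23 17] 0.122 [ 429. -341.   74.]
308 [27 29 24] 0.123 [ 433. -341.   74.]
316 [27 29 27] 0.126 [ 438. -341.   73.]
324 [176 158 121] 0.204 [ 494. -339.    9.]
332 [192 191 185] 0.206 [ 501. -339.    9.]
340 [198 199 192] 0.207 [ 506. -339.   10.]
348 [196 196 191] 0.21 [ 514. -338.    8.]
356 [16 16 15] 0.084 [ 420. -341.  111.]
364 [16 15 21] 0.08 [ 418. -341.  115.]
372 [19 22 18] 0.078 [ 419. -341.  117.]
{'block': (array([ 417.5, -341.8]), array([20. , 25.6]), 3.5, 33.9, 1755), 'plate': (array([ 460. , -340.4]), array([115. ,  44.1]), 1.6, 8.3, 3023)} [ 0.43003611 -0.34121685  0.02209415]
table z 0.4886827350553541
```

```bash
python3 - <<'E'
from h import *
print(robot.tips_ahead,[a for a in dir(robot) if a[0]!='_'])
z=np.load("wrist1.npz");c=(z['K'],z['D'],z['o'],z['R']);d=z['d'];W=np.zeros(d.shape+(3,));W[d>0]=cloud(c,d,d>0)*1000
# first wrist view, gripper open, TCP z=.302: finger points, lowest z
m=(W[...,2]>200)&(d>0);print("open tips z min",np.percentile(W[m][:,2],[0.1,1,5]),"tcp 301.9")
n="wrist";c=cam(n);p,d=robot.capture(n);W=np.zeros(d.shape+(3,));W[d>0]=cloud(c,d,d>0)*1000
for v in(230,236,244,256): 
    r=W[v,225:285];print(v,[tuple(x) for x in r[::5,1:].round(0)])
E
```

```text
0.008 ['PlanningError', 'camera_info', 'capture', 'finish_job', 'get_state', 'mark_of', 'tips_ahead', 'trace']
open tips z min [329.53464223 333.91953259 344.23930155] tcp 301.9
230 [(np.float64(-358.0), np.float64(8.0)), (np.float64(-354.0), np.float64(34.0)), (np.float64(-351.0), np.float64(35.0)), (np.float64(-349.0), np.float64(35.0)), (np.float64(-346.0), np.float64(33.0)), (np.float64(-344.0), np.float64(35.0)), (np.float64(-341.0), np.float64(34.0)), (np.float64(-339.0), np.float64(34.0)), (np.float64(-336.0), np.float64(35.0)), (np.float64(-334.0), np.float64(34.0)), (np.float64(-332.0), np.float64(35.0)), (np.float64(-329.0), np.float64(32.0))]
236 [(np.float64(-358.0), np.float64(8.0)), (np.float64(-353.0), np.float64(34.0)), (np.float64(-351.0), np.float64(34.0)), (np.float64(-349.0), np.float64(34.0)), (np.float64(-346.0), np.float64(41.0)), (np.float64(-344.0), np.float64(41.0)), (np.float64(-341.0), np.float64(41.0)), (np.float64(-339.0), np.float64(41.0)), (np.float64(-337.0), np.float64(41.0)), (np.float64(-334.0), np.float64(34.0)), (np.float64(-331.0), np.float64(35
[... 314 characters left out ...]
float64(50.0)), (np.float64(-339.0), np.float64(49.0)), (np.float64(-337.0), np.float64(49.0)), (np.float64(-335.0), np.float64(50.0)), (np.float64(-331.0), np.float64(34.0)), (np.float64(-328.0), np.float64(31.0))]
256 [(np.float64(-354.0), np.float64(53.0)), (np.float64(-352.0), np.float64(52.0)), (np.float64(-350.0), np.float64(55.0)), (np.float64(-347.0), np.float64(60.0)), (np.float64(-345.0), np.float64(60.0)), (np.float64(-343.0), np.float64(62.0)), (np.float64(-341.0), np.float64(60.0)), (np.float64(-339.0), np.float64(60.0)), (np.float64(-337.0), np.float64(60.0)), (np.float64(-335.0), np.float64(60.0)), (np.float64(-332.0), np.float64(52.0)), (np.float64(-330.0), np.float64(52.0))]
```

The fingers seem to have shut just above the block, so the real tips may lie higher than the text says. I'll raise a little and measure the shut tips against the reported TCP.

Request:
move_arm:
  plan: [0,0,-0.05,0,0,0,0,0,0,0,0,0,0,0,0,0,0,0,0,0,0]

```text
time: 9.95
position: [0.43, -0.3411, 0.072]
orientation: [-180.0, 0.0, -177.8]
contact_force: [-0.1, 0.2, -0.4]
gripper_width: -0.0001
grip_force: 0.0
```

```bash
python3 - <<'E'
from h import *
n="wrist";c=cam(n);p,d=robot.capture(n);cv2.imwrite("pics/wrist4.png",p[...,::-1])
W=np.zeros(d.shape+(3,));W[d>0]=cloud(c,d,d>0)*1000
print(robot.get_state()['position'])
for v in range(200,300,6): print(v,p[v,254],W[v,254].round(0))
print(taglook(c,p,d,(.475,-.34),"red"))
E
```

```text
[ 0.42969717 -0.34087738  0.07154349]
200 [162  37  31] [ 420. -342.   34.]
206 [162  41  37] [ 424. -342.   34.]
212 [162  38  33] [ 428. -342.   34.]
218 [164  39  36] [ 432. -341.   35.]
224 [163  39  34] [ 436. -341.   35.]
230 [165  43  38] [ 441. -341.   34.]
236 [54 32 28] [ 418. -342.   92.]
242 [38 28 25] [ 419. -342.   96.]
248 [37 26 25] [ 418. -342.  103.]
254 [36 28 24] [ 418. -342.  109.]
260 [34 27 22] [ 418. -342.  113.]
266 [34 28 23] [ 418. -342.  119.]
272 [31 26 21] [ 418. -342.  123.]
278 [36 34 29] [ 421. -341.  122.]
284 [30 24 24] [ 423. -341.  122.]
290 [28 20 23] [ 426. -341.  122.]
296 [27 24 21] [ 428. -341.  123.]
{'block': (array([ 429.2, -341.3]), array([43.5, 25.5]), 1.4, 34.0, 2253), 'plate': (array([ 473. , -339.9]), array([140.8,  44.1]), 1.8, 8.2, 2230)}
```

View pics/wrist4.png

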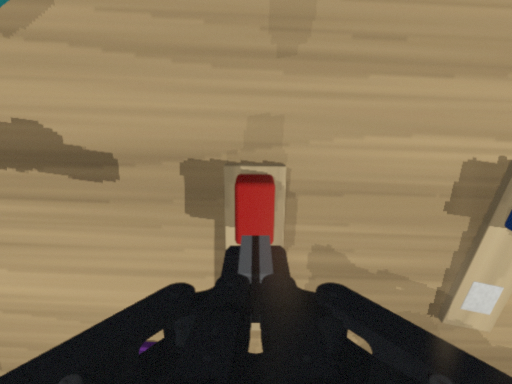

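The shut tips are at z ≈ 90 mm with the TCP reported at 71.5 mm. So they sit about 18 mm behind the reported TCP, not 8 mm ahead, and I'll use the measured value. The picture shows the red block at (255,207), unmoved. I'll open and go down so the tips reach about 15 mm.

Request:
move_arm:
  plan: [0,0,0,0,0,0,1,0,0,0,0,0,0,1,0,0,0,0,0,0,1,0,0,0,0,0,0,1,0,0,0.04,0,0,0,1,0,0,0.026,0,0,0,1,0,0,0.01,0,0,0,1,0,0,0,0,0,0,0]
  force: 60

```text
time: 11.0
position: [0.43, -0.3411, -0.004]
orientation: [180.0, -0.0, -177.8]
contact_force: [-0.9, -0.4, -0.7]
gripper_width: 0.07
grip_force: 0.0
```

Request:
move_arm:
  plan: [0,0,0,0,0,0,0,0,0,0,0,0,0,0,0,0,0,0,0,0,0,0,0,0,0,0,0,0]

```text
time: 11.5
position: [0.4305, -0.3417, -0.0029]
orientation: [-179.9, 0.1, -177.8]
contact_force: [-1.7, -0.6, 10.6]
gripper_width: 0.0247
grip_force: 60.1
```

Gripped (25 mm, 60 N). Lift first, then carry over to in front of the slot.

Request:
move_arm:
  plan: [0,0,-0.03,0,0,0,0,0,0,-0.05,0,0,0,0,-0.006,0.048,0,0,0,0,0,-0.006,0.048,0,0,0,0,0,-0.006,0.048,0,0,0,0,0,-0.006,0.048,0,0,0,0,0,-0.006,0.048,0,0,0,0,0,-0.006,0.048,0,0,0,0,0]

```text
time: 12.5
position: [0.455, -0.0506, 0.0766]
orientation: [-180.0, 0.1, -177.8]
contact_force: [1.3, 0.4, -0.6]
gripper_width: 0.0248
grip_force: 59.0
```

Request:
move_arm:
  plan: [-0.0056,0.043,0,0,0,0,0,0,0,0,0,0,6.4,0,0,0,0,0,0,0,0,0,0,0,0,0,0,0]

```text
time: 13.0
position: [0.4588, -0.0093, 0.0763]
orientation: [-180.0, 0.0, 175.9]
contact_force: [0.2, -0.2, -0.5]
gripper_width: 0.0249
grip_force: 59.0
```

```bash
python3 - <<'E'
from h import *
P={}
for n in("wrist","scene","top"):
    c=cam(n);p,d=robot.capture(n);cv2.imwrite(f"pics/{n}5.png",p[...,::-1])
    W=cloud(c,d,d>0)*1000
    s=W[(W[:,0]>490)&(W[:,0]<560)&(abs(W[:,1]+8)<30)&(W[:,2]>50)&(W[:,2]<110)]
    if n!="wrist" and len(s): print(n,"plate z",np.median(s[:,2]),"x max",np.percentile(s[:,0],98), "y",np.percentile(s[:,1],[2,50,98]),np.polyfit(s[:,0],s[:,2],1)[0])
    r=robot.mark_of("mark_red",n);print(n,r[0]['at'] if r else None);P[n]=(c,r)
    if n=="wrist": print(taglook(c,p,d,(.46,-.14),"blue"))
if P["scene"][1] and P["top"][1]: print(tri(P["scene"][0],P["scene"][1][0]['at'],P["top"][0],P["top"][1][0]['at']))
a=cv2.imread("pics/scene5.png")[110:290,150:400];b=cv2.imread("pics/wrist5.png")
cv2.imwrite("pics/b5.png",np.vstack([cv2.resize(a,(417,300)),cv2.resize(b,(417,300))]))
E
```

```text
wrist None
{'block': (array([ 422.4, -139.7]), array([26.1, 42.8]), 78.9, 34.1, 2921), 'plate': (array([ 465.5, -148.6]), array([ 45.6, 140.6]), 78.8, 8.5, 7614)}
scene plate z 87.3331612517143 x max 558.7599520167258 y [-36.91669295 -15.98600068   5.85905122] 0.008507520123707812
scene [275.3, 199.0]
top plate z 85.418455372668 x max 559.6486773790342 y [-37.62666629 -20.04309124   4.17395499] -0.16070648403221435
top [230.0, 162.4]
(array([ 0.54889239, -0.01994035,  0.10442558]), np.float64(0.001352397868755981))
```

View pics/b5.png

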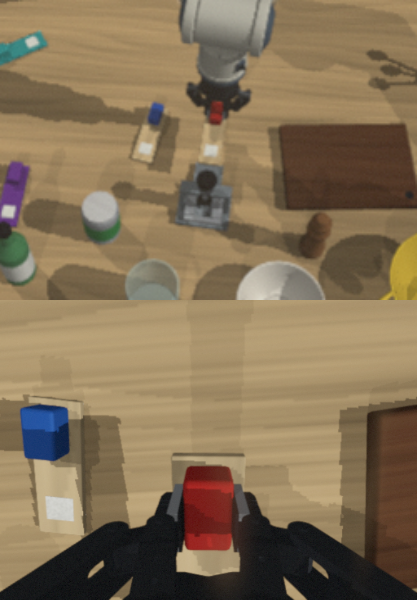

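Tag held level and square to the slot; the blue tag has not moved. Lower and slide in.

Request:
move_arm:
  plan: [0,0,0.04,0,0,0,0,0,0,0.025,0,0,0,0,0,0,0,0,0,0,0,-0.016,0,0,0,0,0,0,-0.016,0,0,0,0,0,0,-0.016,0,0,0,0,0,0,0,0,0,0,0,0,0]

```text
time: 14.18
position: [0.5079, -0.0126, 0.0121]
orientation: [-180.0, 0.1, 175.8]
contact_force: [0.4, -0.0, -0.6]
gripper_width: 0.025
grip_force: 64.7
```

Request:
move_arm:
  plan: [-0.012,0,0.001,0,0,0,0,-0.012,0,0,0,0,0,0,-0.01,0,0,0,0,0,0,0,0,0,0,0,0,0]

```text
time: 14.68
position: [0.5414, -0.0149, 0.0101]
orientation: [-180.0, 0.0, 175.8]
contact_force: [-0.5, 0.2, -0.3]
gripper_width: 0.025
grip_force: 64.8
```

Request:
move_arm:
  plan: [-0.003,0,0,0,0,0,0,-0.003,0,0,0,0,0,0,0,0,0,0,0,0,0]

```text
time: 15.05
position: [0.5466, -0.0152, 0.0101]
orientation: [-180.0, 0.0, 175.8]
contact_force: [-1.1, -0.6, -0.7]
gripper_width: 0.0247
grip_force: 64.8
```

Request:
move_arm:
  plan: [-0.002,0,0,0,0,0,0,0,0,0,0,0,0,0]

```text
time: 15.3
position: [0.5486, -0.0154, 0.0101]
orientation: [-180.0, 0.0, 175.8]
contact_force: [0.2, -0.3, -0.4]
gripper_width: 0.0245
grip_force: 64.8
```

Request:
move_arm:
  plan: [-0.0015,0,0,0,0,0,0,0,0,0,0,0,0,0]

```text
time: 15.55
position: [0.5498, -0.0155, 0.0101]
orientation: [180.0, -0.0, 175.8]
contact_force: [-0.9, 0.4, 0.1]
gripper_width: 0.0247
grip_force: 65.0
```

Request:
move_arm:
  plan: [-0.0015,0,0,0,0,0,0,0,0,0,0,0,0,0]

```text
time: 15.8
position: [0.5499, -0.0154, 0.0098]
orientation: [180.0, -0.2, 175.8]
contact_force: [-8.1, -0.8, 2.5]
gripper_width: 0.0248
grip_force: 65.4
```

Request:
move_arm:
  plan: [-0.0015,0,0,0,0,0,0,0,0,0,0,0,0,0]

```text
time: 16.05
position: [0.5498, -0.0154, 0.0096]
orientation: [180.0, -0.3, 175.8]
contact_force: [-14.7, -0.2, 6.6]
gripper_width: 0.0243
grip_force: 65.8
```

Stop reached at the predicted place (-8, then -15 N). Release and rise.

Request:
move_arm:
  plan: [0.002,0,0,0,0,0,0,0,0,0,0,0,0,0.5,0,0,0,0,0,0,1,0,0,0,0,0,0,1,0,0,-0.05,0,0,0,1,0,0,-0.06,0,0,0,1,0,0,-0.06,0,0,0,0.3,0,0,0,0,0,0,0]

```text
time: 17.05
position: [0.5535, -0.0158, 0.1847]
orientation: [-180.0, 0.5, 175.8]
contact_force: [-0.3, 0.5, -0.5]
gripper_width: 0.0515
grip_force: 0.0
```

```bash
python3 - <<'E'
from h import *
n="wrist";c=cam(n);p,d=robot.capture(n);cv2.imwrite("pics/wrist6.png",p[...,::-1])
print(taglook(c,p,d,(.58,-.018),"red",.012),robot.get_state()['position'],robot.get_state()['gripper_width'])
th=np.radians(-4.2);print("expected block",631.3-83*np.cos(th),-21.5-83*np.sin(th))
print(delta((.6313,-.0214,.16),175.8))
E
```

```text
{'block': (array([548.8, -15. ]), array([25.5, 43.1]), 86.5, 46.0, 1210), 'plate': (array([588.5, -18. ]), array([102.5, 132.8]), 85.6, 20.6, 4210)} [ 0.55213745 -0.01570649  0.18216493] 0.04380163768073503
expected block 548.52289839037 -15.421229638406569
(array([-0.0793,  0.0001,  0.0225]), array([-0.02,  0.25,  0.04]))
```

Red block at (548.8, -15.0), top 46 mm, so it is fully home. Over to the plunger.

Request:
move_arm:
  plan: [-0.03,0,0,0,0,0,0,-0.03,0,0,0,0,0,0,-0.019,0,0,0,0,0,0,0,0,0.03,0,0,0,0,0,0,0.015,0,0,0,0,0,0,0,0,0,0,0]

```text
time: 17.85
position: [0.6285, -0.0212, 0.1334]
orientation: [180.0, -0.2, 175.8]
contact_force: [-0.0, -0.8, -0.3]
gripper_width: -0.0002
grip_force: 0.0
```

Request:
move_arm:
  plan: [-0.0025,0,0.01,0,0,0,0,0,0,0.005,0,0,0,0,0,0,0,0,0,0,0]

```text
time: 18.23
position: [0.6328, -0.0216, 0.1204]
orientation: [-180.0, 0.1, 175.8]
contact_force: [1.5, -0.2, 4.8]
gripper_width: -0.0002
grip_force: 2.5
```

Request:
move_arm:
  plan: [0,0,0.008,0,0,0,0,0,0,0.004,0,0,0,0,0,0,0,0,0,0,0]

```text
time: 18.6
position: [0.6329, -0.0216, 0.1088]
orientation: [-180.0, 0.1, 175.8]
contact_force: [-0.5, -0.0, 8.3]
gripper_width: -0.0001
grip_force: 4.4
```

Request:
move_arm:
  plan: [0,0,0.006,0,0,0,0,0,0,0.003,0,0,0,0,0,0,0,0,0,0,0]

```text
time: 18.98
position: [0.6333, -0.0216, 0.1032]
orientation: [-180.0, 0.2, 175.8]
contact_force: [-14.1, 1.7, 54.0]
gripper_width: -0.0002
grip_force: 26.7
```

Request:
move_arm:
  plan: [0,0,0.002,0,0,0,0,0,0,0,0,0,0,0]

```text
time: 19.23
position: [0.6335, -0.0217, 0.103]
orientation: [-180.0, 0.3, 175.8]
contact_force: [-24.0, 2.8, 80.3]
gripper_width: -0.0004
grip_force: 40.2
```

Request:
move_arm:
  plan: [0,0,-0.002,0,0,0,0,0,0,-0.001,0,0,0,0,0,0,0,0,0,0,0,0,0,0,0,0,0,0,0,0,0,0,0,0,0,0,0,0,0,0,0,0]

```text
time: 19.98
position: [0.6332, -0.0216, 0.1033]
orientation: [-180.0, 0.2, 175.8]
contact_force: [-10.4, 1.8, 40.2]
gripper_width: -0.0
grip_force: 20.2
```

```bash
python3 - <<'E'
from h import *
n="wrist";c=cam(n);p,d=robot.capture(n);cv2.imwrite("pics/wrist7.png",p[...,::-1])
W=cloud(c,d,d>0)*1000
s=W[(np.hypot(W[:,0]-632,W[:,1]+21.5)<21)];h,e=np.histogram(s[:,2],bins=range(80,170,2));print([(int(b),int(a)) for a,b in zip(h,e) if a>15])
c=cam("scene");p,d=robot.capture("scene");W=cloud(c,d,d>0)*1000
s=W[(np.hypot(W[:,0]-637,W[:,1]+23.5)<21)];h,e=np.histogram(s[:,2],bins=range(80,170,2));print([(int(b),int(a)) for a,b in zip(h,e) if a>4])
E
```

```text
[(84, 18), (86, 30), (88, 34), (90, 24), (92, 32), (94, 74), (96, 70), (106, 70), (108, 104), (110, 102), (112, 296), (114, 525), (116, 1397), (118, 68), (120, 28), (122, 66), (124, 94), (126, 107), (128, 128), (130, 120), (132, 137), (134, 133), (136, 159), (138, 128), (140, 160), (142, 154), (144, 170), (146, 164), (148, 112), (150, 96), (152, 190), (154, 433), (156, 104), (158, 177), (160, 336), (162, 502), (164, 623), (166, 430)]
[(110, 9), (112, 12), (114, 13), (116, 12), (118, 8), (120, 6), (160, 7), (164, 6)]
```

Head top at 117 mm, so it is at the stop, and it was held over 0.5 s. Rise and re-grip.

Request:
move_arm:
  plan: [0,0,-0.015,0,0,0,0,0,0,-0.02,0,0,0,0,0,0,-0.045,0,0,0,0,0.04,0,0,0,0,0,1,0.04,0,0,0,0,0,1,0,0,0,0,0,0,1,0,0,0,0,0,0,1]

```text
time: 20.95
position: [0.5529, -0.0158, 0.1805]
orientation: [-180.0, 0.0, 175.8]
contact_force: [1.0, 0.1, -0.5]
gripper_width: 0.0726
grip_force: 0.0
```

```bash
python3 - <<'E'
from h import *
n="wrist";c=cam(n);p,d=robot.capture(n)
print(taglook(c,p,d,(.58,-.018),"red",.012),robot.get_state()['position'],robot.get_state()['gripper_width'])
print(delta((.5492,-.0154,.009),175.8))
E
```

```text
{'block': (array([548.7, -15. ]), array([25.3, 43.2]), 85.5, 46.1, 1242), 'plate': (array([588.9, -18.7]), array([103. , 133.8]), 86.6, 20.5, 4290)} [ 0.5532082  -0.01578148  0.18036775] 0.07870484729469927
(array([4.200e-03, 1.000e-04, 1.714e-01]), array([-0.  ,  0.05,  0.03]))
```

Request:
move_arm:
  plan: [0.004,0,0.06,0,0,0,1,0,0,0.06,0,0,0,1,0,0,0.035,0,0,0,1,0,0,0.015,0,0,0,1,0,0,0,0,0,0,0,0,0,0,0,0,0,0,0,0,0,0,0,0,0,0,0,0,0,0,0,0]
  force: 60

```text
time: 22.0
position: [0.5492, -0.0155, 0.0114]
orientation: [-180.0, 0.1, 175.8]
contact_force: [-1.2, -0.7, 13.1]
gripper_width: 0.0252
grip_force: 59.9
```

Request:
move_arm:
  plan: [0,0,0,0,0,0,0,0.015,0,-0.001,0,0,0,0,0.02,0,0,0,0,0,0,0.03,0,0,0,0,0,0,0.03,0,0,0,0,0,0,0,0,0,0,0,0,0]

```text
time: 22.75
position: [0.4506, -0.0081, 0.0115]
orientation: [180.0, -0.2, 175.8]
contact_force: [-1.0, -0.2, 2.2]
gripper_width: 0.0251
grip_force: 59.3
```

Request:
move_arm:
  plan: [0,0,-0.03,0,0,0,0,0,0,-0.03,0,0,0,0,-0.002,0.043,0,0,0,0,0,-0.002,0.043,0,0,0,0,0,-0.002,0.043,0,0,0,0,0,-0.002,0.043,0,0,0,0,0,-0.0026,0.0436,0,0,0,0,0,0,0,0,0,0,-9.7,0]

```text
time: 23.75
position: [0.4805, 0.2085, 0.0714]
orientation: [180.0, 0.1, -174.2]
contact_force: [-0.8, 0.1, -0.7]
gripper_width: 0.0249
grip_force: 59.2
```

Request:
move_arm:
  plan: [0,0,0.03,0,0,0,0,0,0,0.015,0,0,0,0,0,0,0,0,0,0,0]

```text
time: 24.12
position: [0.4793, 0.2055, 0.0255]
orientation: [-180.0, -0.1, -174.5]
contact_force: [-0.6, -0.7, -1.0]
gripper_width: 0.0248
grip_force: 59.2
```

```bash
python3 - <<'E'
from h import *
n="wrist";c=cam(n);p,d=robot.capture(n);cv2.imwrite("pics/wrist8.png",p[...,::-1])
print(taglook(c,p,d,(.52,.21),"red",.025),robot.get_state()['position'])
c=cam("scene");p,d=robot.capture("scene");cv2.imwrite("pics/scene8.png",p[...,::-1])
print(delta((.4769,.2062,.0208),185.5))
E
```

```text
{'block': (array([479.6, 205.9]), array([44.5, 27. ]), 4.6, 60.1, 5487), 'plate': (array([498.6, 208. ]), array([92.9, 44. ]), 5.6, 34.1, 4749)} [0.47985598 0.20560417 0.02614923]
(array([0.0032, 0.0008, 0.0058]), array([0.  , 0.01, 0.01]))
```

View pics/scene8.png

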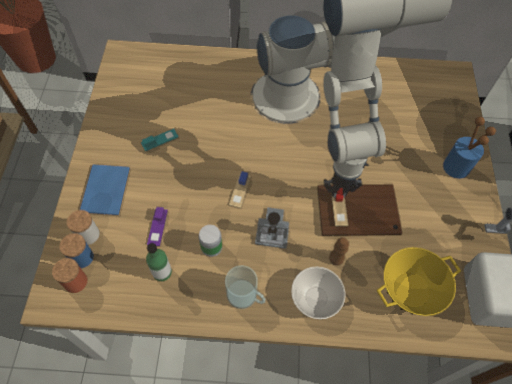

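The scene shows the red tag over the board's left half at (340,208), clear of the edges, with the blue tag unmoved at (240,190). Set it down and release.

Request:
move_arm:
  plan: [0.003,0,0.0055,0,0,0,0,0,0,0,0,0,0,0,0,0,0,0,0,0,0.4,0,0,0,0,0,0,1,0,0,0,0,0,0,1,0,0,-0.05,0,0,0,1,0,0,-0.06,0,0,0,1,0,0,-0.05,0,0,0,1]

```text
time: 25.22
position: [0.477, 0.2055, 0.1829]
orientation: [180.0, 0.0, -174.5]
contact_force: [0.8, -0.2, -0.5]
gripper_width: 0.0854
grip_force: 0.0
```

```bash
python3 - <<'E'
from h import *
n="wrist";c=cam(n);p,d=robot.capture(n)
print(taglook(c,p,d,(.52,.21),"red",.02),robot.get_state()['position'])
W=cloud(c,d,d>0)*1000;s=W[(W[:,2]>18.5)&(W[:,2]<21.5)&(W[:,1]>120)&(W[:,0]>350)]
print([np.round(x,1) for x in cv2.minAreaRect(s[:,:2].astype(np.float32))])
r=[(y,s[abs(s[:,1]-y)<4,0].min(),s[abs(s[:,1]-y)<4,0].max()) for y in range(150,300,20)];print(np.round(r,0).tolist())
n="scene";c=cam(n);p,d=robot.capture(n);print(taglook(c,p,d,(.472,-.15),"blue"))
print(delta((.4223,-.1405,.2),169.))
E
```

```text
{'block': (array([476.6, 206.1]), array([44., 25.]), 5.2, 54.0, 1281), 'plate': (array([519.4, 210. ]), array([139.6,  44.1]), 5.3, 28.2, 4075)} [0.47940741 0.20630135 0.18852923]
[array([573.8, 294.1]), array([322.1, 291.6]), np.float64(5.4)]
[[150.0, 426.0, 623.0], [170.0, 424.0, 623.0], [190.0, 422.0, 684.0], [210.0, 421.0, 682.0], [230.0, 418.0, 706.0], [250.0, 417.0, 615.0], [270.0, 415.0, 613.0], [290.0, 413.0, 612.0]]
{'plate': (array([ 472.4, -153.5]), array([209.4, 212.6]), 73.9, 6.7, 612)}
(array([ 0.0902, -0.3396, -0.0156]), array([ 0.16,  0.45, 16.54]))
```

Request:
move_arm:
  plan: [0.013,-0.0485,0,0,0,0,1,0.013,-0.0485,0,0,0,0,1,0.013,-0.0485,0,0,0,0,1,0.013,-0.0485,0,0,0,0,1,0.013,-0.0485,0,0,0,0,1,0.013,-0.0485,0,0,0,0,1,0.0125,-0.0485,0,0,0,8.2,1,0,0,0,0,0,8.3,1]

```text
time: 26.32
position: [0.4191, -0.1441, 0.1803]
orientation: [-180.0, -0.0, 168.5]
contact_force: [-0.5, 1.0, 0.2]
gripper_width: 0.0857
grip_force: 0.0
```

Request:
move_arm:
  plan: [0,0,0,0,0,0,1,0,0,0,0,0,0,1]

```text
time: 26.58
position: [0.4196, -0.1406, 0.1804]
orientation: [180.0, -0.0, 169.3]
contact_force: [-0.0, 0.1, 0.3]
gripper_width: 0.0854
grip_force: 0.0
```

```bash
python3 - <<'E'
from h import *
n="wrist";c=cam(n);p,d=robot.capture(n);cv2.imwrite("pics/wrist9.png",p[...,::-1])
print(taglook(c,p,d,(.464,-.149),"blue"),robot.get_state()['position'])
print(delta((.4223,-.1405,.0),169.))
E
```

```text
{'block': (array([ 421.4, -140.4]), array([24.1, 42.3]), 80.0, 34.1, 1083), 'plate': (array([ 464.5, -148.3]), array([ 44., 140.]), 79.2, 8.2, 3658)} [ 0.419619   -0.14056904  0.18046848]
(array([-0.0027,  0.0005,  0.1805]), array([ 0.01, -0.02,  0.25]))
```

View pics/wrist9.png

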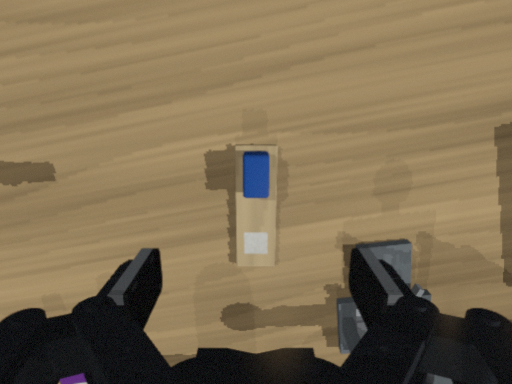

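Blue tag centred at (256,205), unmoved. Grasp it.

Request:
move_arm:
  plan: [-0.002,0,0.06,0,0,0,1,0,0,0.06,0,0,0,1,0,0,0.04,0,0,0,1,0,0,0.02,0,0,0,1,0,0,0,0,0,0,0,0,0,0,0,0,0,0,0,0,0,0,0,0,0,0,0,0,0,0,0,0]
  force: 60

```text
time: 27.62
position: [0.4223, -0.1417, 0.0017]
orientation: [-180.0, 0.1, 169.1]
contact_force: [-0.8, 2.6, 15.6]
gripper_width: 0.0245
grip_force: 58.6
```

Request:
move_arm:
  plan: [0,0,0,0,0,0,0,0,0,-0.03,0,0,0,0,0,0,-0.03,0,0,0,0,0,0,0,0,0,0,0]

```text
time: 28.12
position: [0.4228, -0.1421, 0.0627]
orientation: [-179.9, 0.2, 169.0]
contact_force: [0.3, -0.4, -1.2]
gripper_width: 0.0245
grip_force: 60.1
```

```bash
python3 - <<'E'
from h import *
n="wrist";c=cam(n);p,d=robot.capture(n);print(taglook(c,p,d,(.464,-.149),"blue",.06),robot.get_state()['position'])
th=np.radians(-4.2);R=lambda x:(.6313+x*np.cos(th),-.0215+x*np.sin(th))
print(delta((*R(-.173),.06),175.8))
E
```

```text
{'block': (array([ 422.3, -142.2]), array([26.2, 43.8]), 79.6, 95.1, 4994), 'plate': (array([ 443.2, -145.4]), array([44.1, 95.8]), 79.6, 69.3, 4890)} [ 0.42229291 -0.14187416  0.06166759]
(array([-0.0105,  0.1376,  0.0016]), array([-0.05,  0.16, -6.76]))
```

Request:
move_arm:
  plan: [-0.0035,0.046,0,0,0,0,0,-0.0035,0.046,0,0,0,0,0,-0.0035,0.0456,0,0,0,0,0,0,0,0,0,0,-6.7,0,0,0,0.03,0,0,0,0,0,0,0,0,0,0,0]

```text
time: 28.92
position: [0.4566, -0.0082, 0.029]
orientation: [180.0, -0.2, 175.7]
contact_force: [0.8, -0.3, -1.0]
gripper_width: 0.0246
grip_force: 60.1
```

```bash
python3 - <<'E'
from h import *
n="wrist";c=cam(n);p,d=robot.capture(n);print(taglook(c,p,d,(.5,-.01),"blue",.03),robot.get_state()['position'])
th=np.radians(-4.2);R=lambda x:(.6313+x*np.cos(th),-.0215+x*np.sin(th))
print(delta((*R(-.173),.013),175.8))
E
```

```text
{'block': (array([456.4,  -8.1]), array([25.9, 43.9]), 86.5, 61.4, 4912), 'plate': (array([477. ,  -9.2]), array([44. , 95.3]), 86.0, 35.4, 4791)} [ 0.45712671 -0.00833631  0.02990966]
(array([-0.0017, -0.0004,  0.0169]), array([ 0.01, -0.16, -0.08]))
```

Request:
move_arm:
  plan: [-0.002,0,0.016,0,0,0,0,-0.016,0,0,0,0,0,0,-0.016,0,0,0,0,0,0,-0.016,0,0,0,0,0,0,0,0,0,0,0,0,0]

```text
time: 29.6
position: [0.5091, -0.0125, 0.0153]
orientation: [-180.0, 0.1, 175.7]
contact_force: [0.1, 0.6, -1.0]
gripper_width: 0.0244
grip_force: 60.1
```

Request:
move_arm:
  plan: [-0.012,0,0,0,0,0,0,-0.012,0,0,0,0,0,0,-0.01,0,0,0,0,0,0,0,0,0,0,0,0,0]

```text
time: 30.1
position: [0.5427, -0.0148, 0.0146]
orientation: [-180.0, 0.0, 175.7]
contact_force: [-0.8, 0.7, -1.2]
gripper_width: 0.0247
grip_force: 60.1
```

Request:
move_arm:
  plan: [-0.004,0,0,0,0,0,0,0,0,0,0,0,0,0,-0.002,0,0,0,0,0,0,0,0,0,0,0,0,0]

```text
time: 30.6
position: [0.5479, -0.0152, 0.0146]
orientation: [-180.0, 0.0, 175.7]
contact_force: [-0.8, -0.2, -1.2]
gripper_width: 0.0246
grip_force: 60.1
```

Request:
move_arm:
  plan: [-0.0015,0,0,0,0,0,0,0,0,0,0,0,0,0,0,0,0,0,0,0,0]

```text
time: 30.98
position: [0.5493, -0.0153, 0.0146]
orientation: [180.0, 0.0, 175.7]
contact_force: [0.6, -0.0, -1.3]
gripper_width: 0.0249
grip_force: 60.1
```

Request:
move_arm:
  plan: [-0.0015,0,0,0,0,0,0,0,0,0,0,0,0,0]

```text
time: 31.22
position: [0.5495, -0.0152, 0.0144]
orientation: [180.0, -0.1, 175.7]
contact_force: [-6.1, 0.1, 1.8]
gripper_width: 0.0246
grip_force: 60.4
```

Request:
move_arm:
  plan: [-0.0015,0,0,0,0,0,0,0,0,0,0,0,0,0]

```text
time: 31.48
position: [0.5495, -0.0151, 0.0141]
orientation: [180.0, -0.3, 175.7]
contact_force: [-13.2, 1.0, 5.4]
gripper_width: 0.0246
grip_force: 60.9
```

Stop reached. Release, rise, check.

Request:
move_arm:
  plan: [0.002,0,0.001,0,0,0,0,0,0,0,0,0,0,0.5,0,0,0,0,0,0,1,0,0,0,0,0,0,1,0,0,-0.05,0,0,0,1,0,0,-0.06,0,0,0,1,0,0,-0.06,0,0,0,0.3,0,0,0,0,0,0,0]

```text
time: 32.48
position: [0.5528, -0.0157, 0.1881]
orientation: [-180.0, 0.5, 175.7]
contact_force: [0.8, -0.3, -0.4]
gripper_width: 0.0521
grip_force: 0.0
```

```bash
python3 - <<'E'
from h import *
n="wrist";c=cam(n);p,d=robot.capture(n)
print(taglook(c,p,d,(.58,-.018),"blue",.012),robot.get_state()['position'],robot.get_state()['gripper_width'])
print(delta((.6313,-.0214,.14),175.8))
E
```

```text
{'block': (array([548.5, -15. ]), array([24.2, 42. ]), 86.3, 46.1, 1127), 'plate': (array([588.1, -18.2]), array([102.6, 131.4]), 85.9, 20.6, 4075)} [ 0.55141403 -0.01546787  0.18559488] 0.04372354813585388
(array([-0.0799,  0.    ,  0.0459]), array([-0.01,  0.24, -0.07]))
```

Home (block at 548.5, top 46 mm). Press.

Request:
move_arm:
  plan: [-0.03,0,0,0,0,0,0,-0.03,0,0,0,0,0,0,-0.02,0,0,0,0,0,0,0,0,0.03,0,0,0,0,0,0,0.02,0,0,0,0,0,0,0.01,0,0,0,0,0,0,0,0,0,0,0]

```text
time: 33.4
position: [0.6293, -0.0212, 0.1227]
orientation: [180.0, -0.1, 175.7]
contact_force: [-4.2, 0.5, 4.7]
gripper_width: -0.0
grip_force: 2.1
```

Request:
move_arm:
  plan: [0,0,0.009,0,0,0,0,0,0,0.009,0,0,0,0,0,0,0.003,0,0,0,0,0,0,0,0,0,0,0]

```text
time: 33.9
position: [0.6305, -0.0213, 0.1039]
orientation: [-180.0, 0.1, 175.7]
contact_force: [-5.0, -0.5, 9.9]
gripper_width: 0.0002
grip_force: 5.2
```

Request:
move_arm:
  plan: [0,0,0.003,0,0,0,0,0,0,0,0,0,0,0,0,0,0,0,0,0,0,0,0,0,0,0,0,0,0,0,0,0,0,0,0,0,0,0,0,0,0,0,0,0,0,0,0,0,0]

```text
time: 34.78
position: [0.6307, -0.0214, 0.1032]
orientation: [-180.0, 0.2, 175.7]
contact_force: [-14.5, 1.6, 43.3]
gripper_width: 0.0001
grip_force: 22.1
```

```bash
python3 - <<'E'
from h import *
c=cam("wrist");p,d=robot.capture("wrist");W=cloud(c,d,d>0)*1000
s=W[(np.hypot(W[:,0]-632,W[:,1]+21.5)<21)];h,e=np.histogram(s[:,2],bins=range(106,124,1));print([(int(b),int(a)) for a,b in zip(h,e) if a>15])
E
```

```text
[(106, 38), (107, 50), (108, 56), (109, 47), (110, 46), (111, 52), (112, 97), (113, 208), (114, 246), (115, 280), (116, 551), (117, 528), (118, 47), (122, 31)]
```

At the stop (117 mm) for about 0.7 s. Rise and re-grip.

Request:
move_arm:
  plan: [0,0,-0.015,0,0,0,0,0,0,-0.02,0,0,0,0,0,0,-0.045,0,0,0,0,0.04,0,0,0,0,0,1,0.04,0,0,0,0,0,1,0,0,0,0,0,0,1,0,0,0,0,0,0,1]

```text
time: 35.7
position: [0.5511, -0.0155, 0.1804]
orientation: [-180.0, 0.1, 175.7]
contact_force: [0.1, -0.5, 0.7]
gripper_width: 0.0724
grip_force: 0.0
```

```bash
python3 - <<'E'
from h import *
n="wrist";c=cam(n);p,d=robot.capture(n)
print(taglook(c,p,d,(.58,-.018),"blue",.012),robot.get_state()['position'],robot.get_state()['gripper_width'])
print(delta((.5489,-.0153,.0118),175.8))
E
```

```text
{'block': (array([549. , -15.1]), array([24.1, 43.2]), 86.4, 46.1, 1191), 'plate': (array([590.9, -27.4]), array([138.7,  98.3]), 12.5, 20.5, 4232)} [ 0.55136115 -0.01547765  0.18015726] 0.07917989589666671
(array([0.0027, 0.    , 0.1684]), array([-0.01,  0.09, -0.07]))
```

Request:
move_arm:
  plan: [0.0025,0,0.06,0,0,0,1,0,0,0.06,0,0,0,1,0,0,0.034,0,0,0,1,0,0,0.014,0,0,0,1,0,0,0,0,0,0,0,0,0,0,0,0,0,0,0,0,0,0,0,0,0,0,0,0,0,0,0,0]
  force: 60

```text
time: 36.75
position: [0.5486, -0.0152, 0.0129]
orientation: [-180.0, 0.1, 175.7]
contact_force: [-1.5, -0.3, 13.3]
gripper_width: 0.0245
grip_force: 59.6
```

Request:
move_arm:
  plan: [0,0,0,0,0,0,0,0.015,0,-0.001,0,0,0,0,0.02,0,0,0,0,0,0,0.03,0,0,0,0,0,0,0.03,0,0,0,0,0,0,0,0,0,0,0,0,0]

```text
time: 37.5
position: [0.4499, -0.0077, 0.013]
orientation: [180.0, -0.2, 175.7]
contact_force: [-0.5, -0.7, 1.8]
gripper_width: 0.0245
grip_force: 59.4
```

Request:
move_arm:
  plan: [0,0,-0.035,0,0,0,0,0,0,-0.045,0,0,0,0,0.001,0.051,0,0,0,0,0,0.001,0.051,0,0,0,0,0,0.001,0.051,0,0,0,0,0,0.001,0.051,0,0,0,0,0,0,0.05,0,0,0,0,0,0,0.05,0,0,0,0,0]

```text
time: 38.5
position: [0.4717, 0.2972, 0.093]
orientation: [180.0, 0.0, 175.7]
contact_force: [0.8, 0.3, 0.2]
gripper_width: 0.0245
grip_force: 59.2
```

Request:
move_arm:
  plan: [0,0,0,0,0,-9.8,0,0,0,0,0,0,0,0,0,0,0.05,0,0,0,0,0,0,0,0,0,0,0]

```text
time: 39.0
position: [0.4698, 0.2938, 0.0406]
orientation: [-179.9, -0.3, -174.7]
contact_force: [0.1, -0.4, 0.3]
gripper_width: 0.0242
grip_force: 59.3
```

```bash
python3 - <<'E'
from h import *
n="wrist";c=cam(n);p,d=robot.capture(n);s=robot.get_state();print(taglook(c,p,d,(.51,.298),"blue",.04),taglook(c,p,d,(.51,.21),"red",.02),s['position'],s['gripper_width'])
print(delta((.4683,.2958,.0215),185.5))
E
```

```text
{'block': (array([470.3, 294.7]), array([43.8, 26.4]), 7.8, 73.8, 5059), 'plate': (array([494.4, 256.8]), array([ 94.1, 123.6]), 5.4, 48.7, 9160)} {'block': (array([476.8, 206.3]), array([44. , 26.8]), 5.1, 54.1, 4733), 'plate': (array([520., 210.]), array([140.8,  45.3]), 5.4, 28.4, 4827)} [0.4708893  0.29436652 0.042272  ] 0.024750009751219975
(array([0.0024, 0.0017, 0.0208]), array([-0.06, -0.17, -0.17]))
```

Request:
move_arm:
  plan: [0.002,0.001,0.012,0,0,0,0,0,0,0.007,0,0,0,0,0,0,0,0,0,0,0]

```text
time: 39.42
position: [0.4696, 0.2961, 0.0236]
orientation: [-180.0, -0.0, -174.5]
contact_force: [0.2, 0.6, -0.5]
gripper_width: 0.0248
grip_force: 59.3
```

Request:
move_arm:
  plan: [0,0,0,0,0,0,0.4,0,0,0,0,0,0,1,0,0,0,0,0,0,1,0,0,-0.05,0,0,0,1,0,0,-0.06,0,0,0,1,0,0,-0.06,0,0,0,1,0,0,-0.05,0,0,0,1,0,0,0,0,0,0,1]

```text
time: 40.42
position: [0.4713, 0.297, 0.2477]
orientation: [179.9, 0.4, -174.5]
contact_force: [0.2, -0.9, 0.2]
gripper_width: 0.0859
grip_force: 0.0
```

```bash
python3 - <<'E'
from h import *
n="wrist";c=cam(n);p,d=robot.capture(n);cv2.imwrite("pics/w10.png",p[...,::-1])
print(taglook(c,p,d,(.51,.298),"blue",.02),taglook(c,p,d,(.51,.21),"red",.02),robot.get_state()['position'])
p,d=robot.capture("scene");cv2.imwrite("pics/b10.png",np.vstack([cv2.resize(p,(400,300)),cv2.resize(cv2.imread("pics/w10.png")[...,::-1],(400,300))])[...,::-1])
E
```

```text
{'block': (array([469.9, 295.9]), array([42.7, 23.3]), 6.0, 54.0, 821), 'plate': (array([516.5, 256.1]), array([142.4, 135.1]), 5.7, 28.2, 5390)} {'block': (array([476.2, 206.2]), array([42.8, 26.4]), 4.9, 54.0, 939), 'plate': (array([516.4, 253.8]), array([140.6, 132.9]), 4.6, 28.2, 4972)} [0.47028017 0.29649518 0.24528777]
```

View pics/b10.png

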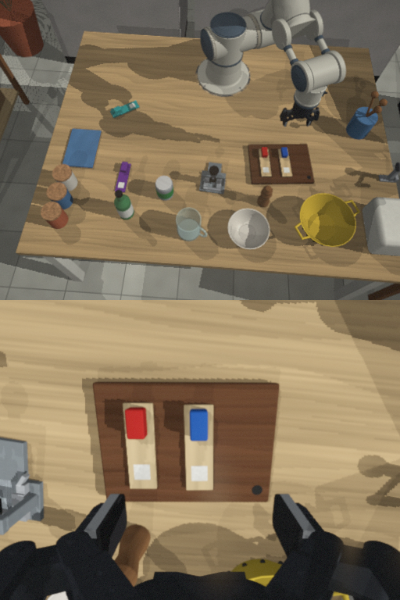

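Both tags lie flat and apart on the board: red at (140,445) and blue at (198,445) in the lower view. The beans and mill still stand, and there is no yellow or green tag anywhere. Handing in.

```bash
python3 -c "
from workcell import robot
print(robot.finish_job())"
```

```text
the job is handed in; nothing more can be done
None
```

The job is handed in: the red tag and then the blue tag were stamped and now lie flat and apart on the board; I saw no yellow or green tag, and I left the beans and mill alone.

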